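# Clamp up two glued strips with the pull latch of a gluing jig

## Robot

A 6-joint arm with a two-finger parallel gripper is mounted at the origin on a cart in front of the work surface, level with it; the furniture and walls round the work are solid. World frame = base frame: x ahead of the robot, y to its left, z up, the work surface at z = 0. Lengths are in m, angles in rad, forces in N, time in s.
With the tool pointing down it reaches from about 0.25 to 0.725 m from the base axis. Payload 4 kg.
Tool frame: the origin (TCP) lies midway between the tips of the shut fingers; the grasp point (between the pads) lies 19 mm behind it; z points along the fingers, y is the line along which they close (so a half turn about z gives the same grasp; the last joint's range is limited). The gripper opens to 85 mm and grips with 20 to 120 N. Pads are 22 mm wide; open, the fingers measure 114 mm over their backs; the gripper's body (76 mm by 85 mm) begins 54 mm behind the grasp point. The pads swing forward as they close: fully open they stand 13 mm farther back than shut.
Start: joints at [1.229, 0.241, 0.005, 1.335, 0, 1.571], TCP at [0.168, 0.471, 0.231] pointing down, gripper open.
Joint ranges: [-2.72, 2.72], [-1.05, 1.87], [-1.09, 1.28], [-1.99, 2.15], [-1.42, 1.44], [-3.14, 3.14]. Speed limits (rad/s): [2.79, 2.79, 3.14, 3.14, 3.14, 3.14].

## Interface

Orientations are given as a unit quaternion [x, y, z, w].
In Python, from plant import readout, eyes, workorder gives the robot as it stands.
- The arm moves only by the tool carry_out, never from a script. Its argument "rows" is a list of rows, each an object with "translation": the shift along the tool's x, y, z in cm, a list of three; "spin": the turn about the tool's z in rad. In form: [{"translation": [tx, ty, tz], "spin": spin}, ...]. A call has 1 to 20 rows; each row is the pose to reach, as a shift and turn from the pose commanded when the call began, along the tool's axes at that moment; what a row does not reach only later rows make up. A row lasts 1/8 s, in which the tool goes at most 62.5 mm and 10.7 degrees, less where a joint would pass 70% of its speed; a pose out of reach is approached as far as the arm can. A call with a gripper value outside its range is refused whole. "jaw" is the closure in counts, from 0 (fully open) to 255 (shut), set as the call begins (left out, the last holds). The fingers move at their own pace and stop on an object; "squeeze" is the grip in N (left out, the last holds). Time passes only in rows, so rows that repeat a pose let the fingers close. It gives the time, the measured TCP pose, the force, the opening and the grip force at its end, in the units of the state.
- readout.observe(): the state, without advancing time (a new reading comes with each control period).
- eyes.read_camera(name): name is "scene" or "top" or "wrist"; returns a dict with "img" (420x560x3 uint8, blue, green, red), "fx", "fy", "cx", "cy" (pixels), "k1" (the pictures are not rectified: a ray, as slopes to the right and down, at radius r is drawn at 1 + k1 r^2 times it, then the intrinsics apply), "T" (4x4, takes a point from camera to world coordinates). Camera axes: x right, y down, z forward; pixel columns grow to the right and rows downward; lengths in m; the calibration is good to about 2 mm. A picture is of the moment at which its call begins. There is no depth.
- workorder.hand_in(): hands the job in; it is judged then, once.
The state is a dict: "t": time; "q": joint angles; "joint_vel": joint speeds; "effort": joint torques, N m; "tool_pos": TCP position; "tool_rot": TCP orientation; "force": force on the tool from outside, world axes, zero at the start; "moment": the same for the moment, N m; "gripper_width": finger opening in m; "grip_force": force on a finger pad.
Only numpy, scipy, OpenCV 4.12 (cv2) and the standard library are available. Lean on these libraries where they do the work, as an engineer would, in place of code of your own. Each camera call takes 0.05 s, during which the arm holds its last target. There are 200 camera calls.

## Task

Clamp up the two wood strips lying in the gluing jig: slide the jaw up until both are snug between it and the fence, hook the latch loop's crossbar under the lip of the keeper on the jaw and draw it back against the keeper's wall, then press the lever down over centre until it lies flat on its rubber stop, and let go. Feel for every contact and keep a light hand: never press the lever with more than about 30 N and, while it is still up, never shove the jaw into the strips or the loop against the keeper with more than about 25 N. Do not knock over or push away the glue bottle, the tape roll or the pencil.

Things in the scene. Friction and masses are not known exactly. Their poses are not given: they have to be found in the camera images.
- jig: Gluing jig, fixed on the table: plywood board 110 x 276 x 15 mm. Origin: centre of its underside; z up, +y toward the lever end, -y toward the sliding jaw, x across. A hardwood fence block (x -35..35, y 25..131 mm, top 37 mm above the table) stops the strips at its y = 25 face. A low batten (x 41..51, y -26..24, top 25 mm) lies along the strips' +x ends.
- lever_pivot (a point): Axis of the lever on top of the fence block: jig y = 37 mm, 57 mm above the table, on the jig's middle line. Under the flat lever's handle stands a rubber stop that gives 1 mm per 6 N.
- jaw: Hardwood block 34 (x) x 74 (y) mm, top 37 mm above the table, with a cheek 72 x 11 mm, top 30 mm, across its front; slides along the jig's y with about 2.5 N friction; stays where left. Starts 18 to 32 mm short of bearing on the strips. Origin: foot of its front face (the one that bears on strip_b); axes as the jig's. Carries knob and keeper.
- jaw_face (a point): Middle of the jaw's front face. Its y in the jig's frame is about -19 mm when the strips are snug between jaw and fence.
- knob_top (a point): Top centre of the black knob on the jaw: 25 mm diameter, 37 to 67 mm above the table, its axis 60 mm behind the jaw's front face (toward -y). To close the jaw push the knob toward the jig's +y.
- keeper_foot (a point): Point on the jaw's top (37 mm above the table) straight below the seated crossbar's centre. The steel keeper (20 mm wide) is packed to a height that differs each time and is not reported: its pocket floor stands 1 to 17 mm above this point. Lip 7.6 (turned-down end) to 12 mm above that floor. Along y: wall 3 mm on the +y side of this point, lip ends 6 mm, floor 14 mm on the -y side.
- loop: Latch loop: two 4.4 mm steel rods 35 mm apart, joined by the crossbar, on springs (14 N per mm stretch along the rods) at a trunnion pin on the lever, 22 mm from the pivot and 0.175 rad below the lever's +y axis. Origin: the trunnion pin (when unstretched); its -y axis points along the rods to the crossbar, 90.7 mm away; x across.
- crossbar (a point): Centre of the crossbar, a 6 mm round bar along x with 10 mm knobs at the ends, 48 mm over the flat ends. Hold it by the ends from above; it turns between the pads. Moving it swings loop and lever in the jig's y-z plane (2 to 3 N friction). It goes in 11.5 mm behind (-y of) keeper_foot, down till it touches the pocket floor, up 0.7 mm (1.6 mm play under the lip end), then toward +y to the wall.
- lever: The lever; origin at its pivot, +y along it to its free end, z out of its upper face. Angle of z from vertical: 0 flat on the stop (closed), 1.57 lever upright, 1.95 at most; starts 1.45 to 1.72, stays where left. Strips snug and bar seated, the loop is taut at 0.9 to 1.25; closing then takes up to 0.5 N m until 0.1 to 0.4, where it passes centre and snaps down. Let go earlier, it springs up.
- trunnion (a joint): Angle of the loop against the lever, rad: the loop's rise above horizontal toward the crossbar is this angle minus the lever angle. Starts 1.76 to 1.90; stays where left.
- handle_top (a point): Point on the face of the black lever handle that is on top when flat, 80 mm from the pivot along the lever, 12 mm above the pivot line. The handle is 24 mm wide, 11 mm thick, from 48 to 98 mm from the pivot. Press here, following its arc about the pivot.
- strip_a: Pine strip 75 x 22 x 18 mm, loose on the board next to the fence, its length (own y) along the jig's x. Origin: centre of its underside.
- strip_b: The same, lying between strip_a and the jaw.
- glue_bottle: Bystander: white glue bottle, 42 mm diameter, 130 mm tall, standing beyond the jig. Origin at its foot.
- masking_tape: Bystander: roll of tape, 62 mm diameter, 19 mm high, lying beyond the jig. Origin under its centre.
- pencil: Bystander: pencil, 123 mm long, 7 mm thick, lying along the near side of the jig. Origin under its middle.
There are look-alikes about, which are no part of the job. What is shaped like the strip_a but pink is not meant.

How it is judged:
On the way, in this order (a step that is already met when the one before it is completed fails the run):
1. the jaw has been slid up snug on the strips (within 1.5 mm), the lever still up (y of jaw_face in the frame of jig above -0.0205 m and angle between lever's own z axis and vertical above 0.6 rad), for 0.2 s.
2. the crossbar sits in the keeper's pocket under the lip and bears on the keeper (over 3 N), the lever still up (all of step 1 and y of crossbar in the frame of keeper_foot between -0.004 and 0.004 m and z of crossbar in the frame of keeper_foot between 0.002 and 0.0235 m and contact force between loop and jaw above 3 N), for 0.2 s.
At the end, for the whole second after the job is handed in: The lever lies flat (within 0.05 rad); the crossbar sits in the keeper (over keeper_foot within 4 mm along the jig, 2 to 23.5 mm above it) and bears on it; jaw and fence clamp both strips with over 25 N; these lie flat, within 8 mm of the jig's middle sideways; all at rest (angle between lever's own z axis and vertical below 0.05 rad and y of crossbar in the frame of keeper_foot between -0.004 and 0.004 m and z of crossbar in the frame of keeper_foot between 0.002 and 0.0235 m and y of jaw_face in the frame of jig above -0.0205 m and contact force between loop and jaw above 25 N and contact force between jaw and strip_b above 25 N and contact force between strip_a and jig above 25 N and x of strip_a in the frame of jig between -0.008 and 0.008 m and x of strip_b in the frame of jig between -0.008 and 0.008 m and z of strip_a in the frame of jig between 0.012 and 0.019 m and z of strip_b in the frame of jig between 0.012 and 0.019 m and angular speed of lever below 0.05 rad/s and linear speed of jaw below 0.01 m/s); the robot touches nothing.
It fails at once if the strips are rammed with more than 25 N by the jaw while the lever is still up (above 1.3 rad) (contact force between jaw and strip_b above 25 N and angle between lever's own z axis and vertical above 1.3 rad).
It fails at once if the lever is pressed with more than 30 N (contact force between the fingers and lever above 30 N and angle between lever's own z axis and vertical below 0.85 rad).
It fails at once if the fingers, on the loop, ram or tug it against the keeper or jaw with more than 25 N (contact force between loop and jaw above 25 N and contact force between the fingers and loop above 1 N).
It fails at once if the glue bottle, tape roll or pencil is pushed more than 30 mm away or knocked over (distance of any of glue_bottle, masking_tape, pencil from where it was at the start of the episode above 0.03 m or angle between any of glue_bottle, masking_tape's own z axis and vertical above 0.5 rad).
It also fails if it takes over 53 s, if anything falls off the work surface, if the arm or the gripper's body presses on something with over 40 N, if the wrist force passes 120 N, or if a joint passes its speed limit or range.

## Working session

There is one attempt and no reset: what is moved stays moved. The work goes in short steps, Python scripts to look and compute and a tool call to move; the robot and the scene stay as the last step left them, time stands still between calls to the robot, and variables do not carry over. Pictures are saved under pics/ and viewed, at most 10 in all, crops included, and the job is handed in when it is done.

Besides the shell and the picture viewer there is one more tool, called after ">>>" as name(argument=value, ...), one argument or row to a line, values as JSON. carry_out: Moves the arm, as the interface text tells. Its arguments: {"type":"object","properties":{"rows":{"type":"array","items":{"type":"object","properties":{"translation":{"type":"array","items":{"type":"number"}},"spin":{"type":"number"}}}},"jaw":{"type":"number"},"squeeze":{"type":"number"}},"required":["rows"]}

```bash
mkdir -p pics; ls
cat > h.py <<'E'
import numpy as np, cv2
from plant import readout, eyes, workorder
def ray(c,u,v):
    k=np.array([[c["fx"],0,c["cx"]],[0,c["fy"],c["cy"]],[0,0,1]],float)
    d=np.array([(u-c["cx"])/c["fx"],(v-c["cy"])/c["fy"]]); p=d.copy()
    for _ in range(20): p=d/(1+c["k1"]*(p@p))
    T=np.array(c["T"]); return T[:3,3],T[:3,:3]@np.array([p[0],p[1],1])
def onz(c,u,v,z):
    o,d=ray(c,u,v); return o+d*(z-o[2])/d[2]
def proj(c,P):
    T=np.array(c["T"]); q=T[:3,:3].T@(np.array(P)-T[:3,3]); s=q[:2]/q[2]; s=s*(1+c["k1"]*(s@s))
    return np.array([c["fx"]*s[0]+c["cx"],c["fy"]*s[1]+c["cy"]])
def tri(obs):
    A=np.zeros((3,3));b=np.zeros(3)
    for c,u,v in obs:
        o,d=ray(c,u,v);d=d/np.linalg.norm(d);M=np.eye(3)-np.outer(d,d);A+=M;b+=M@o
    return np.linalg.solve(A,b)
def st():
    s=readout.observe(); print({k:np.round(s[k],4).tolist() for k in("t","q","tool_pos","tool_rot","force","gripper_width")})
    return s
E
python3 - <<'E'
from h import *
st()
for n in("scene","top"):
    c=eyes.read_camera(n); cv2.imwrite(f"pics/{n}0.png",c["img"]); print(n,c["fx"],c["cx"],c["k1"],np.round(c["T"],3).tolist())
E
```

```text
pics
{'t': 0.0, 'q': [1.229, 0.2414, 0.0038, 1.3352, -0.0, 1.5708], 'tool_pos': [0.1674, 0.4705, 0.2304], 'tool_rot': [0.1701, 0.9854, -0.001, -0.0002], 'force': [0.4045, -0.5627, -0.1271], 'gripper_width': 0.0852}
scene 499.6390381303268 270.7488127139825 -0.025948062233708526 [[0.665, -0.375, 0.645, -0.001], [-0.747, -0.345, 0.569, -0.294], [0.009, -0.86, -0.509, 0.516], [0.0, 0.0, 0.0, 1.0]]
top 391.37256580820036 278.324181064535 0.0010682023340244711 [[-0.006, -0.993, 0.116, 0.434], [-1.0, 0.006, 0.002, 0.15], [-0.003, -0.116, -0.993, 0.937], [0.0, 0.0, 0.0, 1.0]]
```

View pics/top0.png

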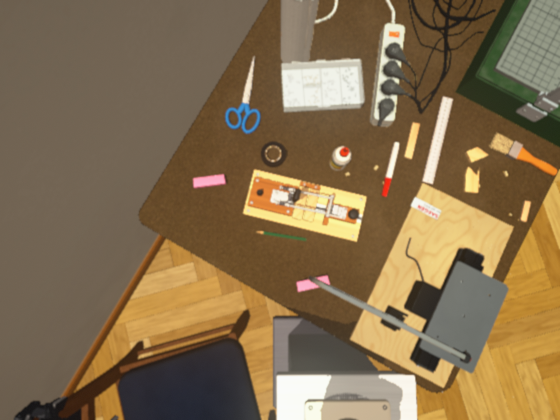

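View pics/scene0.png

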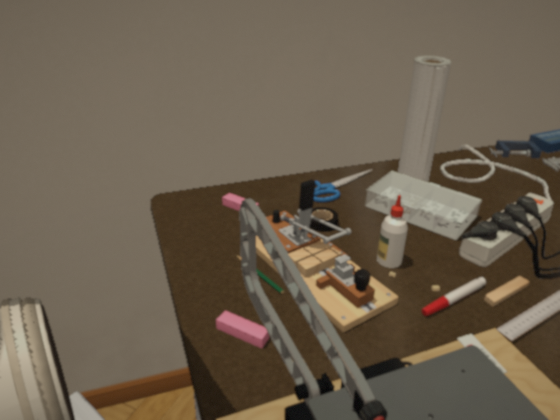

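The top view shows the jig centred near (305,206), lever end left (world +y), knob at (354,213), bottle at (342,156), tape (273,153), pencil (283,237). The scene view shows the upright lever at (307,195) and knob at (362,280).

Run:
```python
from h import *
c=eyes.read_camera("top")
for n,u,v,z in [("tl",255,171,.015),("tr",367,208,.015),("br",358,240,.015),("bl",244,207,.015),("knob",354,213,.067),("bottle",342,160,.06),("tape",273,153,.019),("pencil",283,237,.004)]: print(n,onz(c,u,v,z).round(3))
hsv=cv2.cvtColor(c["img"],cv2.COLOR_BGR2HSV)
m=cv2.inRange(hsv,(8,40,120),(35,255,255)); m[:165]=0;m[245:]=0;m[:,:238]=0;m[:,372:]=0
k=max(cv2.findContours(m,0,1)[0],key=cv2.contourArea); r=cv2.minAreaRect(k); b=cv2.boxPoints(r)
print(r,[onz(c,*p,.015).round(4) for p in b])
w=eyes.read_camera("wrist"); T=np.array(w["T"]); print(w["fx"],w["k1"],T.round(3)); 
s=st(); 
from scipy.spatial.transform import Rotation as R
Rt=R.from_quat(s["tool_rot"]).as_matrix(); print(Rt.round(3),(Rt.T@(T[:3,3]-s["tool_pos"])).round(4),(Rt.T@T[:3,:3]).round(3))
```

```text
tl [0.622 0.207 0.015]
tr [ 0.531 -0.058  0.015]
br [ 0.456 -0.035  0.015]
bl [0.535 0.233 0.015]
knob [ 0.514 -0.017  0.067]
bottle [0.637 0.005 0.06 ]
tape [0.664 0.164 0.019]
pencil [0.464 0.141 0.004]
((304.34637451171875, 206.40745544433594), (119.58351135253906, 52.01396560668945), 13.535857200622559) [array([0.5097, 0.2419, 0.015 ]), array([0.6311, 0.2133, 0.015 ]), array([ 0.5615, -0.063 ,  0.015 ]), array([ 0.4423, -0.0306,  0.015 ])]
299.67517425253664 -0.0009054174823279788 [[ 0.336  0.895  0.294  0.091]
 [ 0.942 -0.318 -0.107  0.497]
 [-0.002  0.313 -0.95   0.374]
 [ 0.     0.     0.     1.   ]]
{'t': 0.2, 'q': [1.229, 0.2411, 0.0042, 1.3352, 0.0, 1.5708], 'tool_pos': [0.1675, 0.4707, 0.2307], 'tool_rot': [0.1701, 0.9854, -0.0007, -0.0001], 'force': [0.8109, -0.828, 0.4296], 'gripper_width': 0.0855}
[[-0.942  0.335 -0.   ]
 [ 0.335  0.942 -0.001]
 [ 0.    -0.001 -1.   ]] [ 0.0813 -0.0012 -0.1431] [[-0.001 -0.95  -0.313]
 [ 1.    -0.    -0.001]
 [ 0.001 -0.313  0.95 ]]
```

Run:
```python
from h import *
c=eyes.read_camera("top"); s=eyes.read_camera("scene")
P=tri([(c,312,280),(s,250,205)]); print(P.round(3), proj(c,P).round(0),proj(s,P).round(0))
P=tri([(c,466,357),(s,375,410)]); print(P.round(3), proj(c,P).round(0),proj(s,P).round(0))
P=[.543,.02,.067]
print(proj(s,[.514,-.017,.067]))
a=cv2.resize(c["img"][250:420,100:420],None,fx=2,fy=2); b=cv2.resize(s["img"][150:350,180:440],None,fx=2.4,fy=2.4)
im=np.zeros((600,800,3),np.uint8)
b=cv2.resize(s["img"][160:340,200:420],(733,600),interpolation=3); cv2.imwrite("pics/s1.png",b)
```

```text
[0.382 0.085 0.195] [314. 278.] [246. 205.]
[ 0.237 -0.192  0.189] [466. 357.] [374. 410.]
[362.16395104 271.22698067]
```

View pics/s1.png

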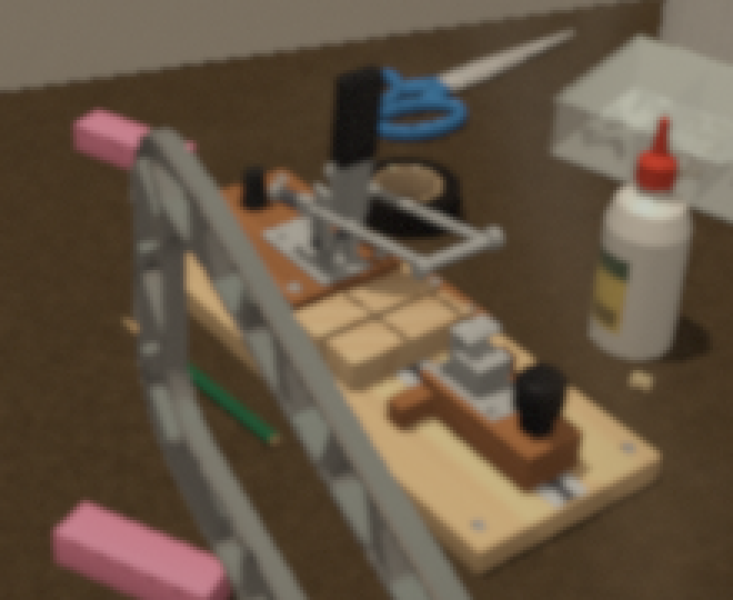

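The enlarged scene view shows the lever upright, loop sticking out toward the jaw (crossbar about (455,250)), keeper at (480,355), knob at (540,400), and a lamp arm elbow near the robot at about (0.38, 0.085, 0.195).

>>> carry_out(
  rows=[
    {"translation":[-12,-6.6,-4],"spin":-0.18},
    {"translation":[-18,-10,-4],"spin":-0.36},
    {"translation":[-24,-13,-4],"spin":-0.54},
    {"translation":[-30,-16,-4],"spin":-0.72},
    {"translation":[-36,-20,-4],"spin":-0.9},
    {"translation":[-42,-23,-4],"spin":-1.08},
    {"translation":[-47.8,-26.5,-4],"spin":-1.26},
    {"translation":[-47.8,-26.5,-4],"spin":-1.44},
    {"translation":[-47.8,-26.5,-4],"spin":-1.62},
    {"translation":[-47.8,-26.5,-4],"spin":-1.677},
    {"translation":[-47.8,-26.5,-4],"spin":-1.677},
    {"translation":[-47.8,-26.5,-4],"spin":-1.677},
  ],
)

```text
t: 1.8
tool_pos: [0.5293, 0.0604, 0.2708]
tool_rot: [-0.618, 0.786, 0.0, -0.0]
force: [-0.0, 0.4, 0.6]
gripper_width: 0.0856
grip_force: 0.0
```

Run:
```python
from h import *
st(); c=eyes.read_camera("wrist"); cv2.imwrite("pics/w1r.png",c["img"]); cv2.imwrite("pics/w1.png",cv2.resize(c["img"],(800,600),interpolation=3)); np.save("w1.npy",c,allow_pickle=True)
```

```text
{'t': 1.8, 'q': [0.1135, 0.2949, 0.1799, 1.4567, 0.0001, -1.2194], 'tool_pos': [0.5293, 0.0604, 0.2708], 'tool_rot': [-0.6182, 0.786, 0.0003, -0.0004], 'force': [-0.0476, 0.3948, 0.6028], 'gripper_width': 0.0856}
```

View pics/w1.png

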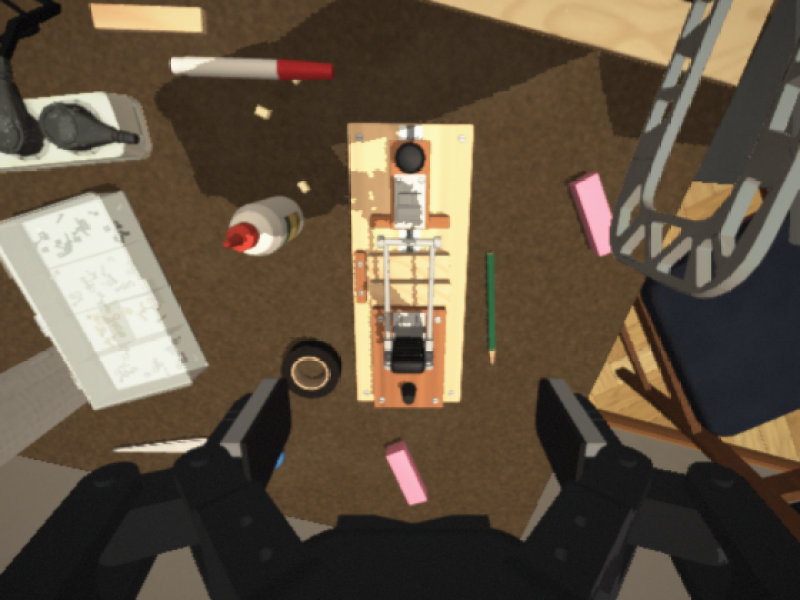

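The wrist view shows the jig upright in the picture: board corners (348,125),(473,125),(461,401),(358,402), knob (410,157), keeper (409,205), crossbar end knobs (381,242),(437,242), lever handle top (408,352).

```bash
cat >> h.py <<'E'
O=np.array([.536,.09]);PSI=-.2363
def setjig(o,psi):
    global O,PSI; O=np.array(o);PSI=psi
def toj(P):
    d=np.array(P)[:2]-O;c,s=np.cos(PSI),np.sin(PSI); return np.array([c*d[0]+s*d[1],-s*d[0]+c*d[1],P[2]])
def tow(P):
    c,s=np.cos(PSI),np.sin(PSI); return np.array([O[0]+c*P[0]-s*P[1],O[1]+s*P[0]+c*P[1],P[2]])
E
python3 - <<'E'
import h; from h import *
w=np.load("w1.npy",allow_pickle=True).item(); s=eyes.read_camera("scene")
C=[onz(w,.7*u,.7*v,.015) for u,v in[(348,125),(473,125),(461,401),(358,402)]]
o=np.mean(C,0); print(np.round(C,4), np.linalg.norm(C[0]-C[1]),np.linalg.norm(C[1]-C[2]),np.linalg.norm(C[3]-C[2]))
d=(C[2]+C[3]-C[0]-C[1]); psi=np.arctan2(d[1],d[0])-np.pi/2; print("jig",o.round(4),psi)
h.O=o[:2];h.PSI=psi
print("knob",toj(onz(w,.7*410,.7*157,.067)).round(4))
P=[tri([(w,.7*381,.7*242),(s,347.6,231.1)]),tri([(w,.7*437,.7*242),(s,325.4,240.4)])]
for p in P: print("bar end",toj(p).round(4),p.round(4),proj(w,p)/.7,proj(s,p))
for z in(.09,.1,.11,.12): print(z,toj(onz(w,.7*381,.7*242,z)).round(4),toj(onz(w,.7*437,.7*242,z)).round(4))
print("lever top",toj(onz(w,.7*408,.7*352,.15)).round(4))
print("keeper", [toj(onz(w,.7*409,.7*v,.037)).round(4) for v in(175,228)])
a=cv2.resize(w["img"][70:300,220:345],None,fx=4,fy=4,interpolation=3)[:600*0+920]; b=s["img"][225:300,300:400]
a=cv2.resize(w["img"][80:195,240:340],None,fx=5,fy=5,interpolation=3); b=cv2.resize(s["img"][220:305,320:375],None,fx=5.2,fy=5.2,interpolation=3)
im=np.zeros((600,800,3),np.uint8); im[:a.shape[0],:a.shape[1]]=a; im[:b.shape[0],510:510+b.shape[1]]=b[:600,:290]; cv2.imwrite("pics/z1.png",im)
E
```

```text
[[ 0.557  -0.0562  0.015 ]
 [ 0.4517 -0.0306  0.015 ]
 [ 0.5171  0.2354  0.015 ]
 [ 0.6242  0.2105  0.015 ]] 0.10837703662301935 0.2740193850958333 0.10997430803065675
jig [0.5375 0.0898 0.015 ] -0.24393468415341624
knob [ 0.0002 -0.111   0.067 ]
bar end [ 0.0221 -0.0513  0.0973] [0.5466 0.0346 0.0973] [380.16087547 241.03095319] [346.98112468 230.95711182]
bar end [-0.0202 -0.0509  0.0962] [0.5057 0.0452 0.0962] [436.65934065 241.57808623] [325.13492009 240.31549635]
0.09 [ 0.022  -0.0492  0.09  ] [-0.0208 -0.0494  0.09  ]
0.1 [ 0.0213 -0.0511  0.1   ] [-0.0202 -0.0513  0.1   ]
0.11 [ 0.0206 -0.0531  0.11  ] [-0.0196 -0.0533  0.11  ]
0.12 [ 0.0199 -0.055   0.12  ] [-0.019  -0.0552  0.12  ]
lever top [0.0007 0.0145 0.15  ]
keeper [array([ 0.0011, -0.0964,  0.037 ]), array([ 0.0009, -0.0515,  0.037 ])]
```

View pics/z1.png

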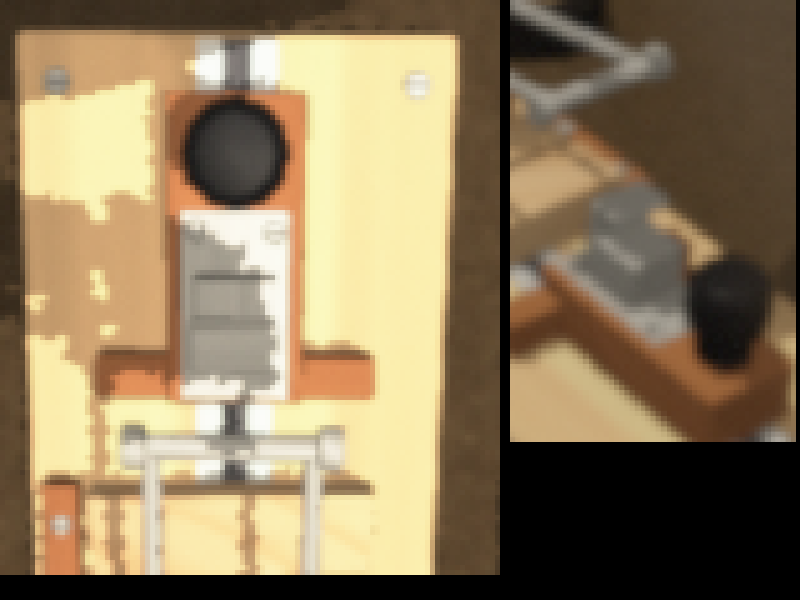

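The crop shows the knob centred at (236,152), keeper features at rows 275 and 320 (columns 190–275), jaw front at row 398, and the bar between its end knobs at (133,445),(332,445).

>>> carry_out(
  rows=[
    {"translation":[6,-0.1,3],"spin":0},
    {"translation":[10.75,-0.1,7],"spin":0},
    {"translation":[10.75,-0.1,13],"spin":0},
    {"translation":[10.75,-0.1,18],"spin":0},
    {"translation":[10.75,-0.1,22.3],"spin":0},
    {"translation":[10.75,-0.1,22.3],"spin":0},
  ],
  jaw=255,
  squeeze=20,
)

```text
t: 2.65
tool_pos: [0.5014, -0.0424, 0.0456]
tool_rot: [-0.62, 0.785, 0.003, -0.003]
force: [0.5, 1.1, 0.4]
gripper_width: 0.0002
grip_force: 0.0
```

```bash
sed -i 's/^O=.*/O=np.array([.5375,.0898]);PSI=-.241/' h.py
python3 - <<'E'
import h; from h import *
s=st(); print("tcp",toj(s["tool_pos"]).round(4))
w=np.load("w1.npy",allow_pickle=True).item()
for hh in(1,5,9,13,17):
    z=.037+hh/1000
    print(hh,(toj(onz(w,287,135,z))[1]+.014).round(4),(toj(onz(w,287,144,z+.012))[1]+.006).round(4))
for n in("scene","wrist"):
    c=eyes.read_camera(n); np.save(n+"2.npy",c,allow_pickle=True)
E
```

```text
{'t': 2.65, 'q': [-0.0844, 0.4141, -0.272, 0.8926, 0.0, -1.4208], 'tool_pos': [0.5014, -0.0424, 0.0456], 'tool_rot': [-0.6196, 0.7849, 0.0027, -0.0029], 'force': [0.4652, 1.1105, 0.4181], 'gripper_width': 0.0002}
tcp [-0.0035 -0.137   0.0456]
1 -0.0678 -0.0663
5 -0.0681 -0.0667
9 -0.0684 -0.0671
13 -0.0687 -0.0676
17 -0.0691 -0.068
```

>>> carry_out(
  rows=[
    {"translation":[-0.3,-0.25,0],"spin":0},
    {"translation":[-0.6,-0.25,0],"spin":0},
    {"translation":[-0.9,-0.25,0],"spin":0},
    {"translation":[-1.2,-0.25,0],"spin":0},
    {"translation":[-1.5,-0.25,0],"spin":0},
    {"translation":[-1.7,-0.25,0],"spin":0},
  ],
)

```text
t: 3.5
tool_pos: [0.5114, -0.0275, 0.0483]
tool_rot: [-0.619, 0.785, -0.0, -0.0]
force: [0.6, -2.2, 1.1]
gripper_width: -0.0002
grip_force: 1.3
```

>>> carry_out(
  rows=[
    {"translation":[-0.2,0,0],"spin":0},
    {"translation":[-0.4,0,0],"spin":0},
    {"translation":[-0.6,0,0],"spin":0},
    {"translation":[-0.7,0,0],"spin":0},
  ],
)

```text
t: 4.0
tool_pos: [0.513, -0.0207, 0.0482]
tool_rot: [-0.619, 0.785, 0.0, -0.0]
force: [1.1, -2.5, 1.0]
gripper_width: -0.0004
grip_force: 1.3
```

>>> carry_out(
  rows=[
    {"translation":[-0.15,0,0],"spin":0},
    {"translation":[-0.3,0,0],"spin":0},
    {"translation":[-0.45,0,0],"spin":0},
    {"translation":[-0.6,0,0],"spin":0},
    {"translation":[-0.7,0,0],"spin":0},
  ],
)

```text
t: 4.62
tool_pos: [0.5147, -0.014, 0.0483]
tool_rot: [-0.619, 0.785, -0.0, -0.0]
force: [0.9, -2.8, 0.8]
gripper_width: -0.0
grip_force: 1.4
```

>>> carry_out(
  rows=[
    {"translation":[-0.1,0,0],"spin":0},
    {"translation":[-0.2,0,0],"spin":0},
  ],
)

```text
t: 4.88
tool_pos: [0.5151, -0.012, 0.0483]
tool_rot: [-0.619, 0.785, -0.0, -0.0]
force: [0.7, -2.1, 0.2]
gripper_width: 0.0001
grip_force: 1.4
```

>>> carry_out(
  rows=[
    {"translation":[-0.07,0,0],"spin":0},
    {"translation":[-0.14,0,0],"spin":0},
  ],
)

```text
t: 5.12
tool_pos: [0.5155, -0.0107, 0.0483]
tool_rot: [-0.619, 0.785, -0.0, -0.0]
force: [0.3, -3.8, -0.5]
gripper_width: 0.0002
grip_force: 1.4
```

>>> carry_out(
  rows=[
    {"translation":[-0.07,0,0],"spin":0},
    {"translation":[-0.12,0,0],"spin":0},
  ],
)

```text
t: 5.38
tool_pos: [0.5157, -0.0097, 0.0483]
tool_rot: [-0.619, 0.785, -0.0, -0.0]
force: [1.5, -4.3, 0.6]
gripper_width: 0.0
grip_force: 2.0
```

>>> carry_out(
  rows=[
    {"translation":[-0.06,0,0],"spin":0},
    {"translation":[-0.1,0,0],"spin":0},
  ],
)

```text
t: 5.62
tool_pos: [0.5158, -0.0096, 0.0483]
tool_rot: [-0.619, 0.786, -0.001, -0.001]
force: [0.4, -7.8, 0.7]
gripper_width: 0.0002
grip_force: 3.3
```

>>> carry_out(
  rows=[
    {"translation":[-0.05,0,0],"spin":0},
    {"translation":[-0.08,0,0],"spin":0},
  ],
)

```text
t: 5.88
tool_pos: [0.5158, -0.0096, 0.0483]
tool_rot: [-0.619, 0.786, -0.001, -0.001]
force: [-0.4, -8.2, 1.4]
gripper_width: -0.0001
grip_force: 4.3
```

>>> carry_out(
  rows=[
    {"translation":[0.8,0,0],"spin":0},
    {"translation":[1,0,-5],"spin":0},
    {"translation":[0,0.1,-10],"spin":0},
    {"translation":[-4.9,0.17,-12.2],"spin":0},
    {"translation":[-4.9,0.17,-12.2],"spin":0},
    {"translation":[-4.9,0.17,-12.2],"spin":0},
  ],
  jaw=0,
)

```text
t: 6.62
tool_pos: [0.5249, 0.0407, 0.1695]
tool_rot: [-0.62, 0.785, 0.001, -0.001]
force: [-0.1, -0.2, 0.3]
gripper_width: 0.085
grip_force: 0.0
```

Run:
```python
import h; from h import *
s=st(); print("tcp",toj(s["tool_pos"]).round(4))
w=eyes.read_camera("wrist"); np.save("w3.npy",w,allow_pickle=True); c=eyes.read_camera("scene"); np.save("s3.npy",c,allow_pickle=True)
for P in[(0,-.051,.097),(0,-.078,.067),(0,-.036,.05),(.05,-.1,.015)]: print(P,proj(w,tow(P)).round(0),proj(c,tow(P)).round(0))
u,v=proj(w,tow((0,-.056,.06))).astype(int); print(u,v)
a=cv2.resize(w["img"][max(v-75,0):v+75,u-62:u+62],None,fx=4,fy=4,interpolation=3)
u,v=proj(c,tow((0,-.06,.07))).astype(int); print(u,v)
b=cv2.resize(c["img"][v-50:v+50,u-25:u+25],None,fx=6,fy=6,interpolation=3)
im=np.zeros((600,800,3),np.uint8); im[:a.shape[0],:a.shape[1]]=a; im[:b.shape[0],500:800]=b; cv2.imwrite("pics/z3.png",im)
```

```text
{'t': 6.625, 'q': [0.0769, 0.3285, -0.039, 1.2053, 0.0009, -1.2595], 'tool_pos': [0.5249, 0.0407, 0.1695], 'tool_rot': [-0.6196, 0.7849, 0.0009, -0.0006], 'force': [-0.1262, -0.2173, 0.2968], 'gripper_width': 0.085}
tcp [-0.0005 -0.0507  0.1695]
(0, -0.051, 0.097) [287. 220.] [336. 236.]
(0, -0.078, 0.067) [287. 177.] [346. 261.]
(0, -0.036, 0.05) [287. 217.] [327. 256.]
(0.05, -0.1, 0.015) [236. 143.] [377. 284.]
286 199
338 253
```

View pics/z3.png

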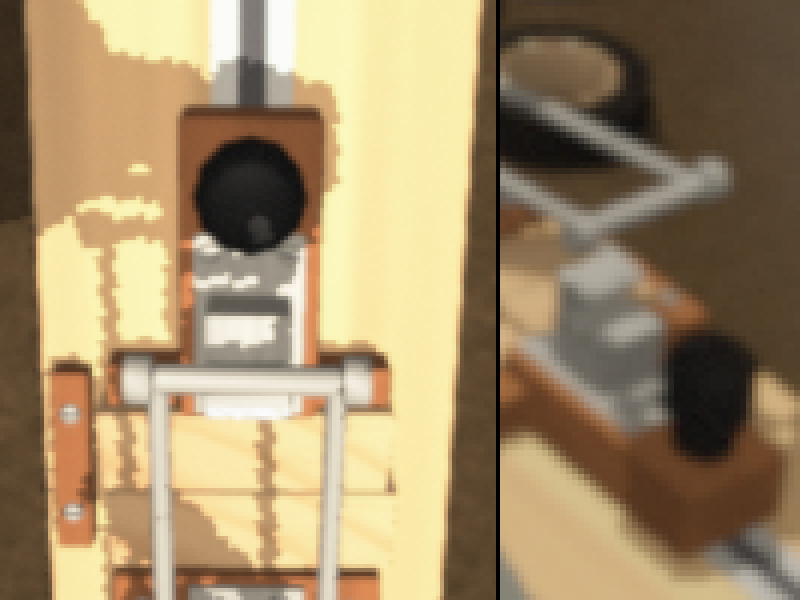

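The crop shows the jaw snug against the strips (joint at row ~411), bar at row 380 with flat ends at columns 120 and 372, keeper mouth dark band rows 297–315, knob centre (250,195), fence edge at row ~570; in the scene crop the lip stands below the bar.

Run:
```python
import h; from h import *
w=np.load("w3.npy",allow_pickle=True).item()
f=lambda col,row,z: toj(onz(w,224+col/4,124+row/4,z)).round(4)
print("fence",f(250,570,.037),"strip joint",f(250,491,.033),"snug",f(250,411,.033),"knob",f(250,195,.067),"knob back top of jaw",f(250,108,.037))
for z in(.09,.097,.104): print("bar",f(120,380,z),f(372,380,z))
for hh in(1,5,9,13,17):
    z=.037+hh/1000; print(hh,"floor edge->foot",f(250,297,z)[1]+.014,"lip->foot",f(250,315,z+.012)[1]+.006, "top end", f(250,365,z+.012)[1])
```

```text
fence [-0.      0.0229  0.037 ] strip joint [0.0001 0.0023 0.033 ] snug [ 0.0002 -0.0198  0.033 ] knob [ 0.0002 -0.0818  0.067 ] knob back top of jaw [ 0.0004 -0.0957  0.037 ]
bar [ 0.0258 -0.0492  0.09  ] [-0.0242 -0.0494  0.09  ]
bar [ 0.025  -0.0518  0.097 ] [-0.0234 -0.052   0.097 ]
bar [ 0.0241 -0.0544  0.104 ] [-0.0227 -0.0546  0.104 ]
1 floor edge->foot -0.0371 lip->foot -0.0443 top end -0.0382
5 floor edge->foot -0.0383 lip->foot -0.0456 top end -0.0396
9 floor edge->foot -0.0395 lip->foot -0.0468 top end -0.041
13 floor edge->foot -0.040600000000000004 lip->foot -0.048100000000000004 top end -0.0425
17 floor edge->foot -0.041800000000000004 lip->foot -0.049300000000000004 top end -0.0439
```

Run:
```python
import h; from h import *
w=np.load("w3.npy",allow_pickle=True).item(); w1=np.load("w1.npy",allow_pickle=True).item()
f=lambda row,z: toj(onz(w,286.5,124+row/4,z))[1].round(4)
f1=lambda row,z: toj(onz(w1,287,80+row/5,z))[1].round(4)
print("base",f(297,.037),f(297,.038))
for hh in(1,4,7,10,13,16):
    z=.037+hh/1000; print(hh,"edge",f(315,z),"foot by floor",f(315,z)+.014,"lip low",f(345,z+.0076)+.006,"lip top",f(365,z+.012)+.006,"| w1 edge",f1(275,z),"lip",f1(320,z+.012), "from knob -.111")
s=np.load("s3.npy",allow_pickle=True).item()
# scene: floor edge corner etc; print predictions in crop px (offset 313,203 scale 6,+500)
for hh in(1,5,9,13,17):
    z=.037+hh/1000; y=-.038
    print(hh,*[((proj(s,tow((x,y+dy,z+dz)))-[313,203])*6+[500,0]).round(0) for x,dy,dz in((-.01,-.014,0),(.01,-.014,0),(-.01,-.006,.012),(.01,-.006,.012),(-.01,.006,.012))])
```

```text
base -0.0508 -0.0511
1 edge -0.0466 foot by floor -0.032600000000000004 lip low -0.0356 lip top -0.0322 | w1 edge -0.0818 lip -0.0723 from knob -.111
4 edge -0.0475 foot by floor -0.0335 lip low -0.0366 lip top -0.0332 | w1 edge -0.082 lip -0.0726 from knob -.111
7 edge -0.0485 foot by floor -0.0345 lip low -0.0376 lip top -0.034300000000000004 | w1 edge -0.0823 lip -0.0729 from knob -.111
10 edge -0.0494 foot by floor -0.0354 lip low -0.0386 lip top -0.0354 | w1 edge -0.0825 lip -0.0732 from knob -.111
13 edge -0.0503 foot by floor -0.0363 lip low -0.0396 lip top -0.036500000000000005 | w1 edge -0.0827 lip -0.0736 from knob -.111
16 edge -0.0513 foot by floor -0.0373 lip low -0.0407 lip top -0.0375 | w1 edge -0.083 lip -0.0739 from knob -.111
1 [592. 400.] [651. 373.] [575. 347.] [634. 321.] [545. 323.]
5 [593. 388.] [652. 361.] [576. 334.] [635. 308.] [546. 311.]
9 [594. 375.] [653. 349.] [577. 322.] [636. 296.] [547. 298.]
13 [595. 363.] [655. 336.] [578. 309.] [638. 283.] [548. 286.]
17 [596. 350.] [656. 324.] [579. 296.] [639. 270.] [549. 273.]
```

>>> carry_out(
  rows=[
    {"translation":[0,-0.13,5],"spin":0},
    {"translation":[0,-0.13,8.3],"spin":0},
    {"translation":[0,-0.13,8.3],"spin":0},
  ],
)

```text
t: 7.1
tool_pos: [0.5236, 0.039, 0.0838]
tool_rot: [-0.619, 0.786, 0.003, -0.004]
force: [-0.1, 1.0, -0.0]
gripper_width: 0.0854
grip_force: 0.0
```

>>> carry_out(
  rows=[
    {"translation":[0,0,0],"spin":0},
    {"translation":[0,0,0],"spin":0},
    {"translation":[0,0,0],"spin":0},
    {"translation":[0,0,0],"spin":0},
    {"translation":[0,0,0],"spin":0},
  ],
  jaw=255,
  squeeze=25,
)

```text
t: 7.72
tool_pos: [0.5277, 0.0397, 0.0878]
tool_rot: [-0.619, 0.785, -0.001, 0.0]
force: [0.7, -1.9, 0.8]
gripper_width: 0.0463
grip_force: 25.6
```

Run:
```python
import h; from h import *
s=st(); print("tcp",toj(s["tool_pos"]).round(4))
w=eyes.read_camera("wrist"); np.save("w4.npy",w,allow_pickle=True); c=eyes.read_camera("scene"); np.save("s4.npy",c,allow_pickle=True)
u,v=287,190
a=cv2.resize(w["img"][v-75:v+75,u-62:u+62],None,fx=4,fy=4,interpolation=3)
b=cv2.resize(c["img"][200:300,313:363],None,fx=6,fy=6,interpolation=3)
im=np.zeros((600,800,3),np.uint8); im[:a.shape[0],:a.shape[1]]=a; im[:b.shape[0],500:800]=b; cv2.imwrite("pics/z4.png",im)
```

```text
{'t': 7.725, 'q': [0.0754, 0.4026, -0.1596, 1.0072, -0.0006, -1.2594], 'tool_pos': [0.5277, 0.0397, 0.0878], 'tool_rot': [-0.619, 0.7854, -0.0006, 0.0004], 'force': [0.672, -1.8774, 0.7535], 'gripper_width': 0.0463}
tcp [ 0.0025 -0.051   0.0878]
```

View pics/z4.png

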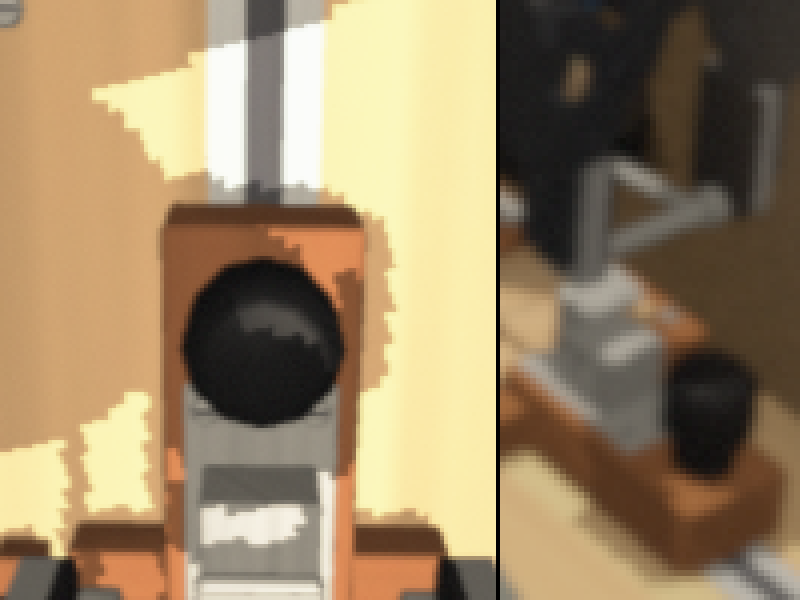

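The wrist crop shows the keeper's packing face (rows 465–503), the pocket floor (503–575) and lip end from row 575; the scene crop shows the bar held between the fingers.

Run:
```python
import h; from h import *
w=np.load("w4.npy",allow_pickle=True).item()
f=lambda row,z,col=265: toj(onz(w,225+col/4,115+row/4,z)).round(4)
print("knob",f(342,.067),"base",f(465,.037))
for hh in(8,10,12,14,16):
    z=.037+hh/1000; print(hh,"foot: floor",f(503,z)[1]+.014,"lip low",f(575,z+.0076)[1]+.006, "w floor",f(503,z,200)[0]-f(503,z,320)[0])
g=cv2.cvtColor(w["img"],cv2.COLOR_BGR2GRAY)
print(g[255:330:1,280:295].mean(1).astype(int).tolist())
print([(z,proj(w,tow((.001,-.052,z))).round(1).tolist()) for z in(.094,.097,.1)])
```

```text
knob [ 0.0002 -0.0828  0.067 ] base [-0.0002 -0.0512  0.037 ]
8 foot: floor -0.033600000000000005 lip low -0.032 w floor 0.0203
10 foot: floor -0.0345 lip low -0.033100000000000004 w floor 0.0201
12 foot: floor -0.0354 lip low -0.0341 w floor 0.0199
14 foot: floor -0.0363 lip low -0.0352 w floor 0.0196
16 foot: floor -0.037200000000000004 lip low -0.0362 w floor 0.0194
[143, 143, 140, 120, 133, 181, 228, 234, 211, 220, 202, 131, 108, 118, 129, 141, 154, 163, 159, 148, 137, 136, 187, 209, 213, 213, 214, 215, 220, 222, 223, 223, 217, 218, 218, 219, 222, 220, 191, 195, 223, 221, 219, 220, 222, 221, 220, 222, 223, 222, 217, 215, 215, 212, 209, 210, 201, 194, 183, 171, 169, 166, 126, 77, 60, 67, 85, 89, 89, 87, 111, 155, 174, 172, 163]
[(0.094, [289.7, 272.4]), (0.097, [289.7, 275.5]), (0.1, [289.7, 278.7])]
```

>>> carry_out(
  rows=[
    {"translation":[-0.25,0,0.6],"spin":0},
    {"translation":[-0.5,0,1.2],"spin":0},
    {"translation":[-0.5,0,1.8],"spin":0},
    {"translation":[-0.5,0,2.1],"spin":0},
    {"translation":[-0.5,0,2.1],"spin":0},
  ],
)

```text
t: 8.45
tool_pos: [0.5282, 0.0453, 0.0659]
tool_rot: [-0.619, 0.785, 0.001, 0.0]
force: [0.3, -1.4, 0.4]
gripper_width: 0.0469
grip_force: 25.6
```

Run:
```python
import h; from h import *
s=st(); print("tcp",toj(s["tool_pos"]).round(4))
w=eyes.read_camera("wrist"); np.save("w5.npy",w,allow_pickle=True); c=eyes.read_camera("scene"); np.save("s5.npy",c,allow_pickle=True)
a=cv2.resize(w["img"][180:300,225:349],None,fx=4,fy=4,interpolation=3)
b=cv2.resize(c["img"][200:300,313:363],None,fx=6,fy=6,interpolation=3)
im=np.zeros((600,800,3),np.uint8); im[:a.shape[0],:a.shape[1]]=a; im[:b.shape[0],500:800]=b; cv2.imwrite("pics/z5.png",im)
```

```text
{'t': 8.45, 'q': [0.085, 0.4295, -0.1826, 0.9591, 0.0009, -1.2508], 'tool_pos': [0.5282, 0.0453, 0.0659], 'tool_rot': [-0.6193, 0.7851, 0.0005, 0.0001], 'force': [0.3487, -1.3646, 0.3839], 'gripper_width': 0.0469}
tcp [ 0.0016 -0.0454  0.0659]
```

View pics/z5.png

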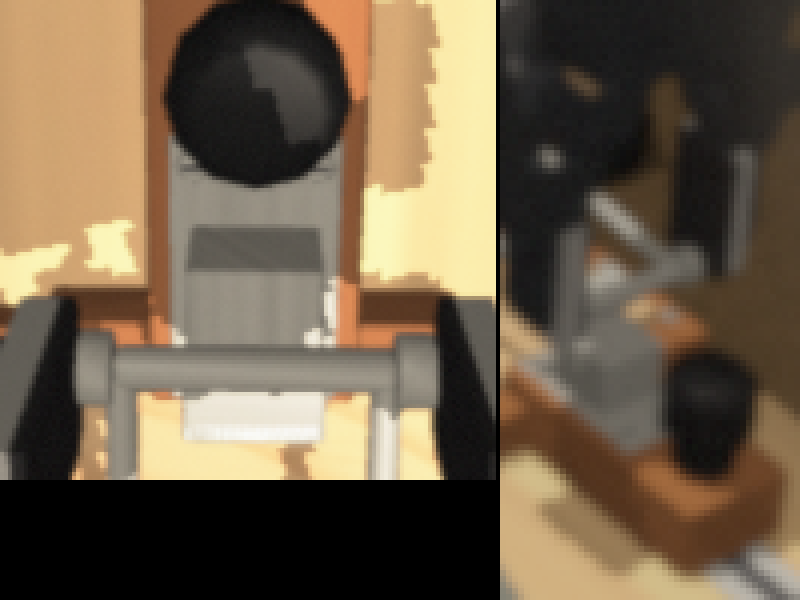

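The wrist crop shows the bar (centre row 368, ends at columns 78 and 438, held squarely between the pads), the packing face rows 230–270, pocket floor 270–347, and keeper top's far end at rows 395–440.

Run:
```python
import h; from h import *
w=np.load("w5.npy",allow_pickle=True).item()
f=lambda row,z,col=256: toj(onz(w,225+col/4,180+row/4,z)).round(4)
for z in(.072,.075,.078): print("bar",z,f(368,z),"len",(f(368,z,78)-f(368,z,438))[0])
print("base",f(230,.037),f(230,.038))
for hh in(8,10,12,14,16):
    z=.037+hh/1000; print(hh,"foot",f(270,z)[1]+.014,"w",(f(270,z,188)-f(270,z,323))[0],"keeper far end",f(440,z+.012)[1], "w",(f(440,z+.012,183)-f(440,z+.012,323))[0])
```

```text
bar 0.072 [ 0.0006 -0.0466  0.072 ] len 0.0467
bar 0.075 [ 0.0006 -0.0484  0.075 ] len 0.0456
bar 0.078 [ 0.0006 -0.0502  0.078 ] len 0.0446
base [ 0.0005 -0.0506  0.037 ] [ 0.0005 -0.051   0.038 ]
8 foot -0.033600000000000005 w 0.0203 keeper far end -0.0258 w 0.0206
10 foot -0.0345 w 0.0201 keeper far end -0.0272 w 0.0203
12 foot -0.035500000000000004 w 0.019799999999999998 keeper far end -0.0285 w 0.0201
14 foot -0.036500000000000005 w 0.0196 keeper far end -0.0298 w 0.0197
16 foot -0.0374 w 0.0194 keeper far end -0.0312 w 0.0195
```

>>> carry_out(
  rows=[
    {"translation":[0.2,0,0],"spin":0},
    {"translation":[0.2,0,0.2],"spin":0},
    {"translation":[0.2,0,0.4],"spin":0},
    {"translation":[0.2,0,0.55],"spin":0},
    {"translation":[0.2,0,0.7],"spin":0},
  ],
)

```text
t: 9.18
tool_pos: [0.5279, 0.0429, 0.0593]
tool_rot: [-0.619, 0.785, 0.0, 0.0]
force: [-0.2, 4.4, 1.8]
gripper_width: 0.0464
grip_force: 25.8
```

>>> carry_out(
  rows=[
    {"translation":[0,0,0.15],"spin":0},
    {"translation":[0,0,0.3],"spin":0},
    {"translation":[0,0,0.4],"spin":0},
  ],
)

```text
t: 9.55
tool_pos: [0.5278, 0.0425, 0.0552]
tool_rot: [-0.619, 0.785, -0.0, -0.0]
force: [1.0, 2.2, 0.6]
gripper_width: 0.0467
grip_force: 26.0
```

>>> carry_out(
  rows=[
    {"translation":[0,0,0.1],"spin":0},
    {"translation":[0,0,0.2],"spin":0},
    {"translation":[0,0,0.3],"spin":0},
  ],
)

```text
t: 9.93
tool_pos: [0.528, 0.0425, 0.053]
tool_rot: [-0.619, 0.785, -0.0, -0.0]
force: [-2.3, 0.8, 8.8]
gripper_width: 0.0465
grip_force: 26.7
```

>>> carry_out(
  rows=[
    {"translation":[0,0,0.1],"spin":0},
    {"translation":[0,0,0.2],"spin":0},
  ],
)

```text
t: 10.18
tool_pos: [0.5281, 0.0423, 0.0525]
tool_rot: [-0.619, 0.785, -0.001, 0.0]
force: [-4.4, 0.4, 19.9]
gripper_width: 0.047
grip_force: 28.3
```

>>> carry_out(
  rows=[
    {"translation":[0,0,-0.2],"spin":0},
    {"translation":[0,0,-0.2],"spin":0},
  ],
)

```text
t: 10.42
tool_pos: [0.528, 0.0423, 0.0529]
tool_rot: [-0.619, 0.785, -0.001, -0.0]
force: [-0.7, 0.3, 8.4]
gripper_width: 0.0466
grip_force: 27.1
```

Run:
```python
import h; from h import *
s=st(); print("tcp",toj(s["tool_pos"]).round(4))
w=eyes.read_camera("wrist"); np.save("w6.npy",w,allow_pickle=True); c=eyes.read_camera("scene"); np.save("s6.npy",c,allow_pickle=True)
a=cv2.resize(w["img"][180:300,225:349],None,fx=4,fy=4,interpolation=3)
b=cv2.resize(c["img"][215:295,313:363],None,fx=6,fy=6,interpolation=3)
im=np.zeros((600,800,3),np.uint8); im[:a.shape[0],:a.shape[1]]=a; im[:b.shape[0],500:800]=b; cv2.imwrite("pics/z6.png",im)
```

```text
{'t': 10.425, 'q': [0.0806, 0.4433, -0.2003, 0.9266, -0.001, -1.2541], 'tool_pos': [0.528, 0.0423, 0.0529], 'tool_rot': [-0.6189, 0.7854, -0.0006, -0.0], 'force': [-0.7341, 0.3413, 8.3836], 'gripper_width': 0.0466}
tcp [ 0.0021 -0.0483  0.0529]
```

View pics/z6.png

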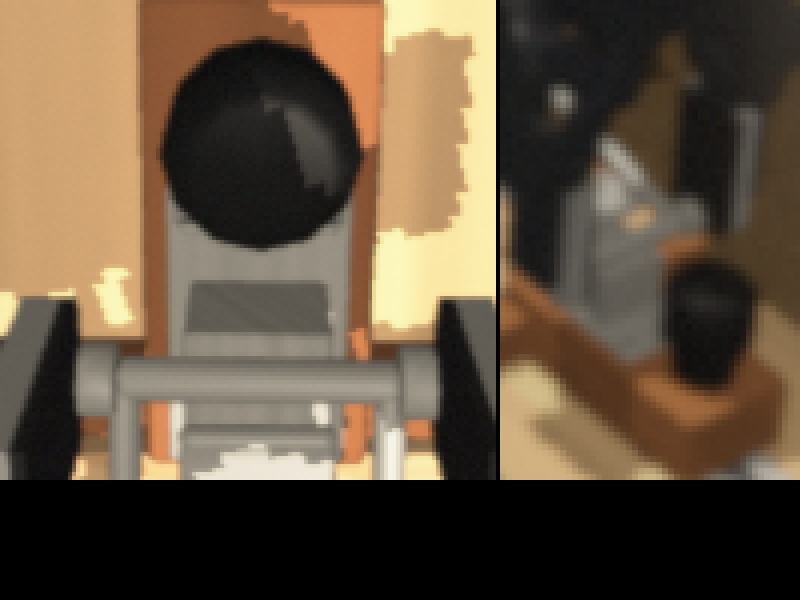

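The crop shows the bar (centre row 379) resting on the pocket floor (332–425), clear of the lip end at row ~430 — so the contact felt is the floor.

>>> carry_out(
  rows=[
    {"translation":[0,0,-0.17],"spin":0},
    {"translation":[0,0,-0.17],"spin":0},
    {"translation":[-0.1,0,-0.17],"spin":0},
    {"translation":[-0.2,0,-0.17],"spin":0},
    {"translation":[-0.3,0,-0.17],"spin":0},
  ],
)

```text
t: 11.15
tool_pos: [0.5284, 0.0451, 0.0537]
tool_rot: [-0.619, 0.786, -0.0, -0.001]
force: [1.7, -4.3, -0.9]
gripper_width: 0.0466
grip_force: 26.4
```

>>> carry_out(
  rows=[
    {"translation":[-0.1,0,0],"spin":0},
    {"translation":[-0.2,0,0],"spin":0},
  ],
)

```text
t: 11.4
tool_pos: [0.5291, 0.0477, 0.054]
tool_rot: [-0.619, 0.785, -0.0, -0.0]
force: [1.0, -3.9, 0.3]
gripper_width: 0.0465
grip_force: 26.4
```

>>> carry_out(
  rows=[
    {"translation":[-0.1,0,0],"spin":0},
    {"translation":[-0.2,0,0],"spin":0},
    {"translation":[-0.3,0,0],"spin":0},
  ],
)

```text
t: 11.78
tool_pos: [0.5298, 0.0507, 0.054]
tool_rot: [-0.619, 0.785, -0.0, -0.0]
force: [0.7, -3.6, 0.7]
gripper_width: 0.0462
grip_force: 26.4
```

>>> carry_out(
  rows=[
    {"translation":[-0.08,0,0],"spin":0},
    {"translation":[-0.16,0,0],"spin":0},
  ],
)

```text
t: 12.02
tool_pos: [0.5299, 0.0513, 0.054]
tool_rot: [-0.619, 0.785, -0.001, -0.001]
force: [0.2, -6.9, 1.8]
gripper_width: 0.0465
grip_force: 26.5
```

>>> carry_out(
  rows=[
    {"translation":[-0.03,0,0],"spin":0},
    {"translation":[-0.06,0,0],"spin":0},
    {"translation":[-0.06,0,0],"spin":0},
  ],
)

```text
t: 12.4
tool_pos: [0.53, 0.0514, 0.054]
tool_rot: [-0.619, 0.786, -0.001, -0.001]
force: [-0.0, -7.5, 1.8]
gripper_width: 0.0465
grip_force: 26.5
```

>>> carry_out(
  rows=[
    {"translation":[-0.02,0,0],"spin":0},
    {"translation":[-0.02,0,0],"spin":0},
    {"translation":[-0.02,0,0],"spin":0},
  ],
)

```text
t: 12.78
tool_pos: [0.53, 0.0514, 0.054]
tool_rot: [-0.619, 0.786, -0.001, -0.001]
force: [0.6, -8.8, 1.3]
gripper_width: 0.0465
grip_force: 26.5
```

Run:
```python
import h; from h import *
s=st(); print("tcp",toj(s["tool_pos"]).round(4))
w=eyes.read_camera("wrist"); np.save("w7.npy",w,allow_pickle=True); c=eyes.read_camera("scene")
a=cv2.resize(w["img"][180:300,225:349],None,fx=4,fy=4,interpolation=3)
b=cv2.resize(c["img"][165:295,283:363],(300,488),interpolation=3)
im=np.zeros((600,800,3),np.uint8); im[:a.shape[0],:a.shape[1]]=a; im[:b.shape[0],500:800]=b; cv2.imwrite("pics/z7.png",im)
```

```text
{'t': 12.775, 'q': [0.0986, 0.4477, -0.1897, 0.9344, -0.0032, -1.2357], 'tool_pos': [0.53, 0.0514, 0.054], 'tool_rot': [-0.6187, 0.7856, -0.0011, -0.0013], 'force': [0.6479, -8.7782, 1.2696], 'gripper_width': 0.0465}
tcp [ 0.0018 -0.0391  0.054 ]
```

View pics/z7.png

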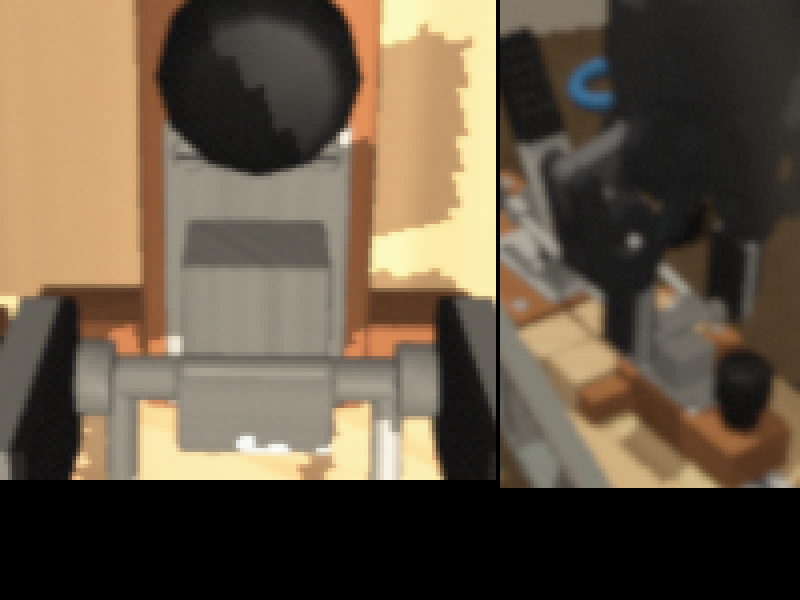

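The wrist crop shows the lip (rows 355–450) now covering the bar, whose end knobs lie at row 378: seated against the wall; the scene crop shows the lever leaning back, strips snug.

>>> carry_out(
  rows=[
    {"translation":[-0.02,0,0],"spin":0},
    {"translation":[-0.04,0,0],"spin":0},
    {"translation":[-0.04,0,0],"spin":0},
    {"translation":[-0.04,0,0],"spin":0},
  ],
)

```text
t: 13.38
tool_pos: [0.53, 0.0515, 0.054]
tool_rot: [-0.619, 0.786, -0.001, -0.002]
force: [-0.3, -7.9, 2.6]
gripper_width: 0.0465
grip_force: 26.6
```

>>> carry_out(
  rows=[
    {"translation":[-0.05,0,0],"spin":0},
    {"translation":[-0.1,0,0],"spin":0},
    {"translation":[-0.12,0,0],"spin":0},
    {"translation":[-0.12,0,0],"spin":0},
  ],
)

```text
t: 13.88
tool_pos: [0.53, 0.0516, 0.054]
tool_rot: [-0.618, 0.786, -0.002, -0.002]
force: [-1.1, -11.4, 2.5]
gripper_width: 0.0467
grip_force: 26.7
```

>>> carry_out(
  rows=[
    {"translation":[0,0,0],"spin":0},
    {"translation":[0.1,0,0],"spin":0},
    {"translation":[0.1,0,0],"spin":0},
    {"translation":[0.1,0,0],"spin":0},
  ],
  jaw=0,
)

```text
t: 14.38
tool_pos: [0.5304, 0.0541, 0.054]
tool_rot: [-0.619, 0.785, 0.0, 0.0]
force: [0.3, -0.1, 0.3]
gripper_width: 0.0856
grip_force: 0.0
```

>>> carry_out(
  rows=[
    {"translation":[0.1,0,-3],"spin":0},
    {"translation":[0.1,0,-8],"spin":0},
    {"translation":[0.1,0,-12],"spin":0},
    {"translation":[0.1,0,-13],"spin":0},
    {"translation":[0.1,0,-13],"spin":0},
  ],
)

```text
t: 15.0
tool_pos: [0.5304, 0.0528, 0.1841]
tool_rot: [-0.619, 0.785, -0.0, 0.0]
force: [-0.1, -0.3, -1.1]
gripper_width: 0.0854
grip_force: 0.0
```

Run:
```python
import h; from h import *
s=st(); print("tcp",toj(s["tool_pos"]).round(4))
w=eyes.read_camera("wrist"); np.save("w8.npy",w,allow_pickle=True); c=eyes.read_camera("scene"); np.save("s8.npy",c,allow_pickle=True)
# dark handle mask in scene & wrist, predictions of handle tip for theta
for th in(.9,1.0,1.1,1.2,1.3,1.5):
    P=lambda a,n:tow((0,.037+a*np.cos(th)-n*np.sin(th),.057+a*np.sin(th)+n*np.cos(th)))
    print(th,[proj(c,P(a,6)).round(0).tolist() for a in(48,98) for a in[a/1000] for _ in[0]] if 0 else [proj(c,P(a,.006)).round(0).tolist() for a in(.048,.098)],[proj(w,P(a,.012)).round(0).tolist() for a in(.048,.098)])
def blobs(c,box):
    u0,u1,v0,v1=box;g=c["img"][v0:v1,u0:u1].max(2)
    m=(g<45).astype(np.uint8);n,l,st_,ce=cv2.connectedComponentsWithStats(m)
    for i in range(1,n):
        if st_[i,4]>60: print((st_[i]+[u0,v0,0,0,0]).tolist(),(ce[i]+[u0,v0]).round(0))
print("scene");blobs(c,(250,340,130,260));print("wrist");blobs(w,(220,350,150,420))
```

```text
{'t': 15.0, 'q': [0.0991, 0.3293, 0.0014, 1.2421, 0.0002, -1.2364], 'tool_pos': [0.5304, 0.0528, 0.1841], 'tool_rot': [-0.6192, 0.7852, -0.0002, 0.0004], 'force': [-0.1098, -0.3439, -1.1138], 'gripper_width': 0.0854}
tcp [ 0.0019 -0.0377  0.1841]
0.9 [[291.0, 203.0], [280.0, 174.0]] [[289.0, 316.0], [289.0, 380.0]]
1.0 [[292.0, 203.0], [283.0, 173.0]] [[289.0, 313.0], [289.0, 376.0]]
1.1 [[294.0, 203.0], [286.0, 173.0]] [[289.0, 309.0], [289.0, 372.0]]
1.2 [[296.0, 203.0], [290.0, 173.0]] [[289.0, 305.0], [289.0, 365.0]]
1.3 [[297.0, 204.0], [293.0, 174.0]] [[289.0, 301.0], [289.0, 357.0]]
1.5 [[301.0, 206.0], [301.0, 178.0]] [[289.0, 290.0], [290.0, 335.0]]
scene
[292, 130, 36, 49, 746] [307. 148.]
[279, 174, 20, 28, 358] [289. 188.]
[315, 210, 24, 21, 199] [329. 223.]
wrist
[277, 150, 26, 19, 356] [290. 158.]
[220, 276, 11, 40, 287] [224. 295.]
[220, 316, 130, 104, 8563] [286. 384.]
```

>>> carry_out(
  rows=[
    {"translation":[-4.2,0.19,0],"spin":0},
    {"translation":[-8.4,0.19,0],"spin":0},
    {"translation":[-8.4,0.19,0],"spin":0},
    {"translation":[-8.4,0.19,0],"spin":0},
    {"translation":[-8.4,0.19,3],"spin":0},
    {"translation":[-8.4,0.19,4.9],"spin":0},
    {"translation":[-8.4,0.19,4.9],"spin":0},
  ],
  jaw=255,
  squeeze=20,
)

```text
t: 15.98
tool_pos: [0.546, 0.1331, 0.1329]
tool_rot: [-0.618, 0.786, 0.001, -0.002]
force: [0.3, -0.4, 1.8]
gripper_width: -0.0001
grip_force: 0.0
```

Run:
```python
import h; from h import *
s=st(); p=toj(s["tool_pos"]); print("tcp",p.round(4))
for th in(1.06,1,.9,.8,.7,.6,.5,.4,.3,.2,.15,.1,.05,0):
    y=37+80*np.cos(th)-12*np.sin(th)-11; z=57+80*np.sin(th)+12*np.cos(th)
    print(th,"tx",round(-(y-p[1]*1000)/10,2),"tz",round((p[2]*1000-z)/10,2))
```

```text
{'t': 15.975, 'q': [0.2392, 0.4253, 0.0053, 1.1561, -0.0002, -1.0944], 'tool_pos': [0.546, 0.1331, 0.1329], 'tool_rot': [-0.6185, 0.7858, 0.001, -0.0025], 'force': [0.262, -0.3961, 1.7925], 'gripper_width': -0.0001}
tcp [-0.002   0.0441  0.1329]
1.06 tx -1.06 tz 0.02
1 tx -1.51 tz 0.21
0.9 tx -2.23 tz 0.58
0.8 tx -2.91 tz 1.01
0.7 tx -3.54 tz 1.52
0.6 tx -4.12 tz 2.08
0.5 tx -4.64 tz 2.7
0.4 tx -5.09 tz 3.37
0.3 tx -5.48 tz 4.08
0.2 tx -5.8 tz 4.82
0.15 tx -5.92 tz 5.21
0.1 tx -6.03 tz 5.6
0.05 tx -6.12 tz 5.99
0 tx -6.19 tz 6.39
```

>>> carry_out(
  rows=[
    {"translation":[-0.4,-0.1,0.2],"spin":0},
    {"translation":[-0.84,-0.1,0.22],"spin":0},
    {"translation":[-1.3,-0.1,0.4],"spin":0},
    {"translation":[-1.65,-0.1,0.6],"spin":0},
    {"translation":[-2.0,-0.1,0.78],"spin":0},
  ],
)

```text
t: 16.6
tool_pos: [0.5538, 0.1542, 0.1273]
tool_rot: [-0.619, 0.785, -0.0, 0.0]
force: [-0.4, 0.0, 1.5]
gripper_width: 0.0
grip_force: 0.7
```

>>> carry_out(
  rows=[
    {"translation":[-0.35,0,0.21],"spin":0},
    {"translation":[-0.69,0,0.43],"spin":0},
  ],
)

```text
t: 16.85
tool_pos: [0.5555, 0.1608, 0.1231]
tool_rot: [-0.619, 0.785, -0.0, 0.0]
force: [-0.6, -0.8, 2.6]
gripper_width: -0.0001
grip_force: 1.3
```

>>> carry_out(
  rows=[
    {"translation":[-0.33,0,0.25],"spin":0},
    {"translation":[-0.63,0,0.51],"spin":0},
  ],
)

```text
t: 17.1
tool_pos: [0.5571, 0.1671, 0.1181]
tool_rot: [-0.619, 0.785, -0.0, 0.001]
force: [-0.1, -0.3, 4.9]
gripper_width: 0.0003
grip_force: 1.8
```

>>> carry_out(
  rows=[
    {"translation":[-0.3,0,0.28],"spin":0},
    {"translation":[-0.58,0,0.56],"spin":0},
  ],
)

```text
t: 17.35
tool_pos: [0.5585, 0.1728, 0.1124]
tool_rot: [-0.619, 0.785, -0.0, 0.001]
force: [-0.2, 0.1, 5.3]
gripper_width: 0.0
grip_force: 2.0
```

Spring load is building as expected; continue along the arc.

>>> carry_out(
  rows=[
    {"translation":[-0.27,0,0.3],"spin":0},
    {"translation":[-0.52,0,0.62],"spin":0},
  ],
)

```text
t: 17.6
tool_pos: [0.5596, 0.1778, 0.106]
tool_rot: [-0.619, 0.785, -0.0, 0.0]
force: [1.4, 0.2, 4.6]
gripper_width: -0.0002
grip_force: 1.9
```

>>> carry_out(
  rows=[
    {"translation":[-0.23,0,0.33],"spin":0},
    {"translation":[-0.45,0,0.67],"spin":0},
  ],
)

```text
t: 17.85
tool_pos: [0.5604, 0.182, 0.099]
tool_rot: [-0.619, 0.785, -0.0, 0.0]
force: [0.9, 0.6, 3.7]
gripper_width: -0.0
grip_force: 1.6
```

>>> carry_out(
  rows=[
    {"translation":[-0.2,0,0.35],"spin":0},
    {"translation":[-0.39,0,0.71],"spin":0},
  ],
)

```text
t: 18.1
tool_pos: [0.5611, 0.1856, 0.0917]
tool_rot: [-0.619, 0.785, 0.0, -0.0]
force: [0.8, 0.1, 1.8]
gripper_width: 0.0004
grip_force: 1.1
```

>>> carry_out(
  rows=[
    {"translation":[-0.17,0,0.37],"spin":0},
    {"translation":[-0.32,0,0.74],"spin":0},
  ],
)

```text
t: 18.35
tool_pos: [0.5615, 0.1886, 0.084]
tool_rot: [-0.619, 0.785, 0.0, -0.001]
force: [0.3, -0.0, 0.5]
gripper_width: 0.0001
grip_force: 0.5
```

>>> carry_out(
  rows=[
    {"translation":[-0.15,0,0.4],"spin":0},
    {"translation":[-0.25,0,0.8],"spin":0},
    {"translation":[-0.3,0,1.1],"spin":0},
    {"translation":[-0.3,0,1.3],"spin":0},
  ],
)

```text
t: 18.85
tool_pos: [0.5624, 0.1916, 0.0713]
tool_rot: [-0.619, 0.785, 0.0, -0.0]
force: [0.6, -0.8, -0.5]
gripper_width: -0.0
grip_force: 0.0
```

>>> carry_out(
  rows=[
    {"translation":[0,0,0.1],"spin":0},
    {"translation":[0,0,0.2],"spin":0},
  ],
)

```text
t: 19.1
tool_pos: [0.5628, 0.1916, 0.0699]
tool_rot: [-0.619, 0.785, -0.0, 0.0]
force: [0.0, 0.2, -0.2]
gripper_width: 0.0
grip_force: 0.0
```

>>> carry_out(
  rows=[
    {"translation":[0,0,0.08],"spin":0},
    {"translation":[0,0,0.15],"spin":0},
    {"translation":[0,0,0.15],"spin":0},
  ],
)

```text
t: 19.48
tool_pos: [0.5628, 0.1917, 0.0687]
tool_rot: [-0.619, 0.785, -0.0, 0.0]
force: [-1.0, -0.5, 2.9]
gripper_width: 0.0001
grip_force: 1.2
```

>>> carry_out(
  rows=[
    {"translation":[0,0,0.06],"spin":0},
    {"translation":[0,0,0.12],"spin":0},
    {"translation":[0,0,0.12],"spin":0},
  ],
)

```text
t: 19.85
tool_pos: [0.5629, 0.1918, 0.068]
tool_rot: [-0.619, 0.785, -0.0, 0.0]
force: [-2.4, -0.6, 6.4]
gripper_width: 0.0001
grip_force: 3.2
```

Contact at 69 mm means the lever is flat on its stop. Lifting off.

>>> carry_out(
  rows=[
    {"translation":[0,0,-2],"spin":0},
    {"translation":[0,0,-6],"spin":0},
    {"translation":[0,0,-10],"spin":0},
    {"translation":[1,0,-12],"spin":0},
    {"translation":[1,0,-12],"spin":0},
    {"translation":[1,0,-12],"spin":0},
  ],
)

```text
t: 20.6
tool_pos: [0.5598, 0.1819, 0.1857]
tool_rot: [-0.619, 0.785, 0.0, -0.001]
force: [-0.4, 0.4, -0.9]
gripper_width: -0.0004
grip_force: 0.0
```

Run:
```python
import h; from h import *
s=st(); w=eyes.read_camera("wrist"); c=eyes.read_camera("scene")
a=cv2.resize(w["img"],(440,330)); b=cv2.resize(c["img"][150:310,230:400],None,fx=2.1,fy=2.1,interpolation=3)
im=np.zeros((600,800,3),np.uint8); im[:330,:440]=a; im[:b.shape[0],442:442+b.shape[1]]=b; cv2.imwrite("pics/end.png",im)
print([proj(c,tow((0,y,z))).round(0).tolist() for y,z in((.085,.063),(.135,.063))])
g=c["img"].max(2); m=(g[190:240,250:310]<45).astype(np.uint8); n,l,q,ce=cv2.connectedComponentsWithStats(m)
print([(x+[250,190,0,0,0]).tolist() for x in q[1:] if x[4]>30])
# strips in wrist picture
print("strip b/a centre pred",[proj(w,tow((0,y,.033))).round(0).tolist() for y in(-.008,.014)])
```

```text
{'t': 20.6, 'q': [0.314, 0.4396, 0.1702, 1.3032, 0.0002, -1.0211], 'tool_pos': [0.5598, 0.1819, 0.1857], 'tool_rot': [-0.6191, 0.7853, 0.0004, -0.0009], 'force': [-0.3721, 0.392, -0.8653], 'gripper_width': -0.0004}
[[282.0, 215.0], [266.0, 202.0]]
[[264, 200, 24, 22, 241], [307, 211, 3, 14, 35]]
strip b/a centre pred [[287.0, 85.0], [287.0, 110.0]]
```

The handle's dark blob in the scene camera (264–288, 200–222) matches the prediction for a flat lever, so I'm handing in.

```bash
python3 -c "
from plant import workorder
print(workorder.hand_in())"
```

```text
the job is handed in; nothing more can be done
None
```

The jaw was slid up snug on the strips, the bar hooked and drawn against the keeper's wall, and the lever pressed over centre until it touched its stop; the job was handed in at about 20.6 s of the 53 s allowed, and the hand-in gave no verdict.

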